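Click the service marker wheel to green

ROBOT

A 6-joint arm with a two-finger parallel gripper is mounted at the origin on the work surface. World frame = base frame: x ahead of the robot, y to its left, z up, the work surface at z = 0. Lengths are in mm, angles in rad, forces in N, time in s.
With the tool pointing down it reaches from about 325 to 900 mm from the base axis. Payload 6.1 kg.
Tool frame: the origin (TCP) lies midway between the tips of the shut fingers; the grasp point (between the pads) lies 19 mm behind it; z points along the fingers, y is the direction in which the jaws open and shut (so a half turn about z gives the same grasp; the last joint's range is limited). The gripper opens to 85 mm and grips with 20 to 120 N. Pads are 22 mm wide; open, the fingers measure 114 mm over their backs; the gripper's body (76 mm by 85 mm) begins 54 mm behind the grasp point. The pads swing forward as they close: fully open they stand 13 mm farther back than shut.
Start: joints at [1.218, 0.22, 1.526, -0, 1.395, -0.126], TCP at [140.537, 608.987, 231.3] pointing down, gripper open.
Joint ranges: [-2.98, 2.98], [-0.91, 2.08], [0.09, 2.57], [-1.24, 4.39], [0.2, 2.65], [-2.68, 2.68]. Speed limits (rad/s): [2.57, 2.57, 3.01, 3.14, 3.14, 3.14].

INTERFACE

Orientations are given as a unit quaternion [x, y, z, w].
In Python, from rig import robot, cams gives the robot as it stands.
- The arm moves only by the tool step_arm, never from a script. Its argument "moves" is one flat list of numbers, 6 for each row, row after row: the shift along the tool's x, y, z normalised to -1 to 1, where 1 is 30 cm, then the turn, a rotation vector about the tool's x, y, z normalised to -1 to 1, where 1 is pi rad. A call has 1 to 8 rows; each row is the pose to reach, as a shift and turn from the pose commanded when the call began, along the tool's axes at that moment, turning the shorter way round; what a row does not reach only later rows make up. A row lasts 1/8 s, in which the tool goes at most 62.5 mm and 10.7 degrees, less where a joint would pass 70% of its speed; a pose out of reach is approached as far as the arm can. A call with a number of a shift or a turn outside -1 to 1 is refused whole. A call with a gripper value outside its range is refused whole. "grip" is the opening, from -1 (shut) to 1 (fully open), set as the call begins (left out, the last holds). The fingers move at their own pace and stop on an object; "grip_force" is the grip in N (left out, the last holds). Time passes only in rows, so rows that repeat a pose let the fingers close. It gives the time, the measured TCP pose, the force and the opening at its end, in the units of the state.
- robot.observe(): the state, without advancing time (a new reading comes with each control period).
- cams.grab_frame(name): name is "side" or "top"; returns a dict with "pixels" (420x560x3 uint8, red, green, blue), "camera_matrix" (3x3 intrinsics, pixels), "k1" (the pictures are not rectified: a ray, as slopes to the right and down, at radius r is drawn at 1 + k1 r^2 times it, then the intrinsics apply), "cam_to_world" (4x4, takes a point from camera to world coordinates). Camera axes: x right, y up, looking along -z (the intrinsics and any distortion apply to the point x, -y, -z); pixel columns grow to the right and rows downward; lengths in mm; the calibration is good to about 2 mm. A picture is of the moment at which its call begins. There is no depth.
- robot.job_done(): hands the job in, once; it reports no verdict.
The state is a dict: "clock": time; "joints": joint angles; "joint_vel": joint speeds; "tau": joint torques, N m; "eef_pos": TCP position; "tool_rot": TCP orientation; "force": force on the tool from outside, world axes, zero at the start; "wrist_torque": the same for the moment, N m; "grip_width": opening from 0.0 (shut) to 1.0 (fully open).
Only numpy, scipy, OpenCV 4.12 (cv2) and the standard library are available. Lean on these libraries where they do the work, as an engineer would, in place of code of your own. Each camera call takes 0.05 s, during which the arm holds its last target. There are 200 camera calls.

TASK

The upturned model wagon has had its service, so set the marker wheel to 'ready': with a fingertip, push the teeth at the top of the wheel forward (away from the robot), click by click, until the green tooth stands at the top between the two white pointer lines, and stop there without going past it. Nothing is to be picked up, and the tools and parts lying around stay where they are.

Things in the scene. Friction and masses are not known exactly. Their poses are not given: they have to be found in the camera images.
- marker: Marker stand bolted to the bench: dark steel base 150 (x) x 120 (y) x 10 mm; two green cheeks 76 (x) x 10 (y) mm, outer faces at y = +-38 mm, tops at z = 100 mm, each with a white pointer line across its top at x = 0. The toothed wheel turns between them. Origin: centre of the base's underside; x = forward, the way the wheel's top advances (away from the robot), y along the axle, z up.
- axle (a point): Centre of the marker wheel, on its axle, 75 mm above the bench. The wheel is a grey drum of radius 34 mm, 36 mm wide (y), with eight radial teeth 45 deg apart, each 8 mm thick and 36 mm wide, rounded tips 58 mm from the axle. The top tooth's tip is 133 mm above the bench, 33 mm above the cheeks; the gap behind it is about 33 mm wide at the top.
- wheel (a joint): Angle, rad, grows as the top moves forward. 0 = green tooth at the top; -0.785 k = k clicks to go (starts 2 to 4 before green). A sprung detent holds it (within 0.04) at each 0.785 rad with a tooth straight up. About 8 N at a tooth tip turns it; past half a click (tooth pushed about 25 deg) it snaps on. The top tooth tells the clicks to go: green 0, yellow 1, blue 2, red 3, white 4; three are black.
- green_tooth (a point): Middle of the tip of the green tooth, 58 mm from the axle; it turns with the wheel.
- pointer (a point): Where the green tooth's tip must come to rest: above the axle, midway between the white pointer lines, 133 mm above the bench (fixed to the stand).
- wheelset: Bystander: dark steel model wheelset standing on end, 68 mm diameter, 70 mm tall. Origin: centre of its underside.
- oil: Bystander: clear oil bottle with red cap, 48 mm diameter, 130 mm tall. Origin: centre of its underside.
- grease: Bystander: blue grease tin, 72 mm diameter, 55 mm tall. Origin: centre of its underside.
- driver: Bystander: screwdriver with orange handle, lying flat. Origin: under its middle.
- spanner: Bystander: steel spanner, lying flat. Origin: under its middle.
- journal: Bystander: brass axle-box block 50 x 40 x 30 mm with a steel boss, 40 mm tall in all. Origin: centre of its underside.
- tray: Bystander: empty black parts tray 140 x 100 x 35 mm. Origin: centre of its underside.
Not all that is in view belongs to the job. Leave any pink or turquoise look-alike of the marker alone.

How it is judged:
By the outcome, as a careful person would: the job done as asked, in the order asked, and still so for the second after the job is handed in, with the robot touching nothing.
It also fails if it takes over 48 s, if anything falls off the work surface, if the arm or the gripper's body presses on something with over 40 N, if the wrist force passes 120 N, or if a joint passes its speed limit or range.

## Working session

There is one attempt and no reset: what is moved stays moved. The work goes in short steps, Python scripts to look and compute and a tool call to move; the robot and the scene stay as the last step left them, time stands still between calls to the robot, and variables do not carry over. Pictures are saved under pics/ and viewed, about 8 in all and at most 12, crops included, and the job is handed in when it is done.

Besides the shell and the picture viewer there is one more tool, called after ">>>" by a JSON object that holds its "fn" and its "kwargs", one argument or row to a line. step_arm: Moves the arm, as the interface text tells. Scaled input: -1 to 1 covers 30 cm each way for a shift and pi rad each way for a turn. Its arguments: {"type":"object","properties":{"moves":{"type":"array"},"grip":{"type":"number"},"grip_force":{"type":"number"}},"required":["moves"]}

```bash
mkdir -p pics; cat > h.py <<'E'
import numpy as np, cv2
from rig import robot, cams
def grab(name,fn=None):
    f=cams.grab_frame(name)
    if fn: cv2.imwrite(fn,f["pixels"][:,:,::-1])
    return f
def ray(f,u,v):
    K=np.array(f["camera_matrix"]);k=f["k1"];T=np.array(f["cam_to_world"])
    d=np.array([(u-K[0,2])/K[0,0],(v-K[1,2])/K[1,1]]);s=d.copy()
    for _ in range(30): s=d/(1+k*(s@s))
    w=T[:3,:3]@np.array([s[0],-s[1],-1]); return T[:3,3],w
def atz(f,u,v,z):
    o,w=ray(f,u,v); return o+w*(z-o[2])/w[2]
def proj(f,p):
    K=np.array(f["camera_matrix"]);T=np.array(f["cam_to_world"])
    c=T[:3,:3].T@(np.array(p)-T[:3,3]); s=np.array([c[0],-c[1]])/-c[2]; s=s*(1+f["k1"]*(s@s))
    return K[0,0]*s[0]+K[0,2],K[1,1]*s[1]+K[1,2]
E
python3 - <<'E'
from h import *
a=grab("top","pics/top1.png");b=grab("side","pics/side1.png")
for f in(a,b):print(np.round(f["cam_to_world"],2).tolist(),f["camera_matrix"],f["k1"])
s=robot.observe();print(s["clock"],s["eef_pos"],s["tool_rot"],s["force"])
E
```

```text
[[-0.01, 1.0, -0.05, 451.05], [-1.0, -0.01, 0.01, -50.04], [0.01, 0.05, 1.0, 1321.62], [0.0, 0.0, 0.0, 1.0]] [[388.84101172   0.         281.16856309]
 [  0.         388.84101172 211.04762534]
 [  0.           0.           1.        ]] -0.028778942668255095
[[0.91, 0.32, -0.27, 75.07], [-0.41, 0.71, -0.57, -1070.1], [0.01, 0.63, 0.77, 1468.2], [0.0, 0.0, 0.0, 1.0]] [[520.76862388   0.         285.91277585]
 [  0.         520.76862388 204.60137566]
 [  0.           0.           1.        ]] -0.039532773398639684
0.1 [140.34987685 608.47994351 230.30371365] [ 1.13151786e-01  9.93577322e-01 -8.54993405e-04 -2.16826589e-04] [ 0.55845622 -0.26575855  1.42841781]
```

View pics/top1.png

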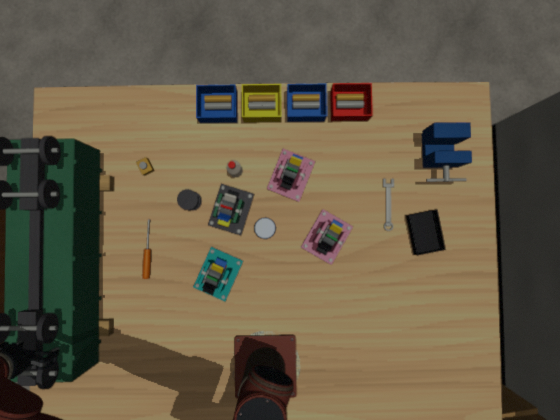

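View pics/side1.png

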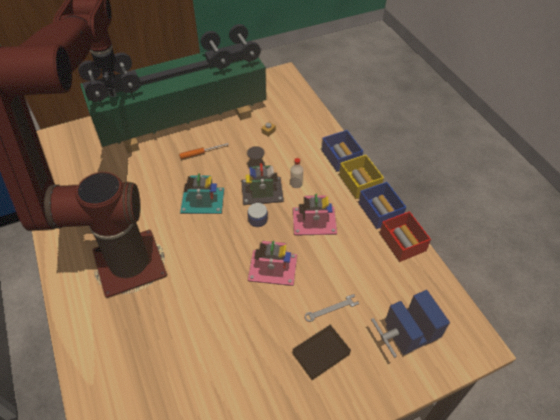

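Candidates in the top view are a dark-steel base with green cheeks at (231,209), pink bases at (291,174) and (327,236), and a turquoise base at (218,273). The description fits the dark one at (231,209), so I'm checking it in a close crop of both views.

```bash
python3 - <<'E'
import cv2,numpy as np
a=cv2.imread("pics/top1.png")[178:240,200:262];b=cv2.imread("pics/side1.png")[150:212,232:294]
im=np.hstack([cv2.resize(x,(400,400),interpolation=cv2.INTER_CUBIC) for x in(a,b)])
im=cv2.convertScaleAbs(im,alpha=1.6)
cv2.imwrite("pics/crop1.png",im)
E
```

```text
(no output)
```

View pics/crop1.png

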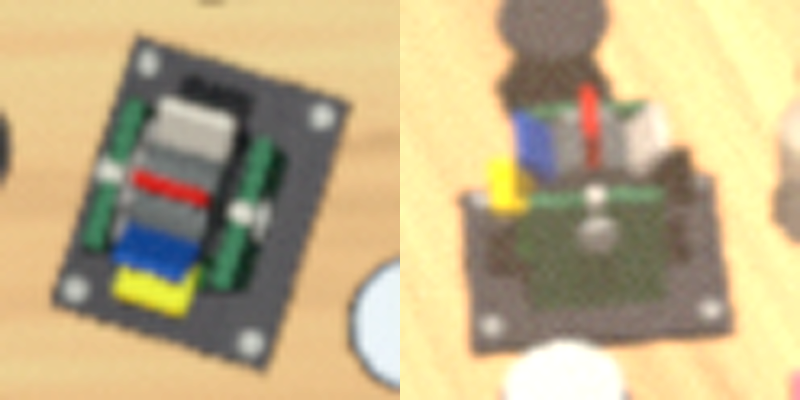

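```bash
cat > plan.py <<'E'
from h import *
from scipy.spatial.transform import Rotation as R
a=grab("top"); b=grab("side")
c=lambda x,y:((x+.5)/400*62-.5+200,(y+.5)/400*62-.5+178)
P=np.array([atz(a,*c(*p),10)[:2] for p in[(138,37),(350,102),(265,372),(53,303)]])
print(np.round(P),P.mean(0),[np.linalg.norm(P[i]-P[i-1]) for i in range(4)])
d=P[0]-P[3]+P[1]-P[2];yaw=np.arctan2(d[1],d[0]);e=P[0]-P[1]+P[3]-P[2];yaw2=np.arctan2(-e[0],e[1])
print("yaw",np.degrees([yaw,yaw2]))
L=[atz(a,*c(*p),100) for p in[(110,172),(242,212)]];print("lines",L,np.mean(L,0)); 
l=(L[0]-L[1])[:2];print(np.degrees(np.arctan2(-l[0],l[1])))
print("red top",atz(a,*c(172,190),133))
cs=lambda x,y:((x-400+.5)/400*62-.5+232,(y+.5)/400*62-.5+150)
print("side near line",atz(b,*cs(595,195),100), "side base",[np.round(atz(b,*cs(*p),10)) for p in[(473,352),(733,330),(465,195)]])
E
python3 plan.py
```

```text
[[613. 142.]
 [577.  31.]
 [436.  77.]
 [474. 187.]] [525.1320752  109.07185945] [np.float64(146.21208669076015), np.float64(116.59420440504644), np.float64(148.01290038703044), np.float64(116.61468497741768)]
yaw [-18.0510292  -18.32294762]
lines [array([535.86942173, 142.66851791, 100.        ]), array([515.44010764,  78.44947186, 100.        ])] [525.65476469 110.55899488 100.        ]
-17.646868284578012
red top [524.61188692 108.09489737 133.        ]
side near line [517.15571194  78.89906498 100.        ] side base [array([438.,  73.,  10.]), array([578.,  29.,  10.]), array([477., 185.,  10.])]
```

Red is at the top, so there are 3 clicks to go. The centre is about (525.5, 109.3) and the yaw about -18°. I'm approaching above the gap behind the top tooth with the fingers shut.

>>> {"fn": "step_arm", "kwargs": {
  "moves": [-0.78,-0.664,0,0,0,0.028,-0.78,-0.664,0,0,0,0.028,-0.78,-0.664,0,0,0,0.028,-0.78,-0.664,0,0,0,0.028,-0.78,-0.664,0,0,0,0.028,-0.78,-0.664,0,0,0,0.028,-0.78,-0.664,0,0,0,0.028],
  "grip": -1
}}

```text
clock: 1.08
eef_pos: [323.7, 362.4, 231.3]
tool_rot: [0.157, 0.988, 0.0, -0.0]
force: [-0.4, -0.4, 0.2]
grip_width: 0.003
```

```bash
cat > go.py <<'E'
import sys
from h import *
from scipy.spatial.transform import Rotation as R
# go.py s z : shift (in move units) to put TCP at forward offset s, height z over the marker
s=robot.observe(); C=np.array([525.5,109.3]); f=np.array([.951,-.309])
Rt=R.from_quat(s["tool_rot"]); p=np.array(s["eef_pos"])
want=R.from_matrix(np.array([[-f[0],f[1],0],[-f[1],-f[0],0],[0,0,-1]]).astype(float) if 0 else np.column_stack([[-f[0],-f[1],0],np.cross([0,0,-1],[-f[0],-f[1],0]),[0,0,-1]]))
t=np.array([*(C+f*float(sys.argv[1])),float(sys.argv[2])])
print(s["clock"],np.round(p,1),"F",np.round(s["force"],1),"grip",s["grip_width"])
print("rel fwd/left",(p[:2]-C)@f,(p[:2]-C)@[.309,.951])
print("shift",np.round(Rt.inv().apply(t-p)/300,3),"turn",np.round((Rt.inv()*want).as_rotvec()/np.pi,3))
E
python3 go.py -20 160
```

```text
1.075 [323.7 362.4 231.3] F [-0.4 -0.4  0.2] grip 0.002768085870015946
rel fwd/left -270.1191494264947 178.35404922777116
shift [-0.835 -0.593  0.237] turn [ 0.    -0.    -0.001]
```

>>> {"fn": "step_arm", "kwargs": {
  "moves": [-0.835,-0.593,0,0,0,0,-0.835,-0.593,0,0,0,0,-0.835,-0.593,0,0,0,0,-0.835,-0.593,0,0,0,0,-0.835,-0.593,0,0,0,0,-0.835,-0.593,0.237,0,0,0,-0.835,-0.593,0.237,0,0,0,-0.835,-0.593,0.237,0,0,0]
}}

```text
clock: 2.08
eef_pos: [506.2, 117.0, 160.2]
tool_rot: [0.156, 0.988, -0.0, -0.001]
force: [0.9, -0.5, 0.7]
grip_width: 0.001
```

```bash
python3 go.py -20 119; python3 - <<'E'
from h import *
a=grab("top")["pixels"][168:252,190:274];b=grab("side")["pixels"][120:204,222:306]
im=np.hstack([cv2.resize(x,(400,400),interpolation=cv2.INTER_CUBIC) for x in(a,b)])
cv2.imwrite("pics/c2.png",cv2.convertScaleAbs(im,alpha=1.5)[:,:,::-1])
E
```

```text
2.075 [506.2 117.  160.2] F [ 0.9 -0.5  0.7] grip 0.0007386626890420008
rel fwd/left -20.778445629056908 1.3901810931344625
shift [-0.003 -0.005  0.137] turn [-0.    -0.001  0.001]
```

View pics/c2.png

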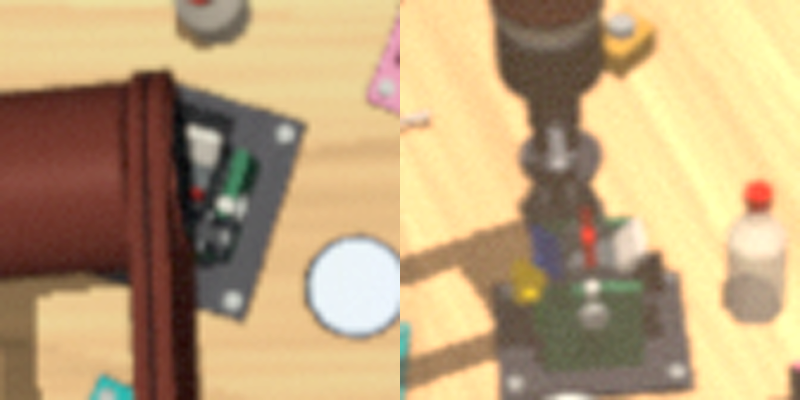

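The side view shows the shut fingers at crop (560,215), above the gap between blue and red (590,240). Next I lower to z≈119.

>>> {"fn": "step_arm", "kwargs": {
  "moves": [0,-0.003,0.05,0,0,0,0,-0.003,0.1,0,0,0,0,-0.003,0.12,0,0,0,0,-0.003,0.137,0,0,0,0,-0.003,0.137,0,0,0]
}}

```text
clock: 2.8
eef_pos: [506.4, 114.6, 118.7]
tool_rot: [0.157, 0.988, -0.0, -0.0]
force: [0.3, -0.3, -0.1]
grip_width: 0.002
```

```bash
python3 go.py 20 119
```

```text
2.8 [506.4 114.6 118.7] F [ 0.3 -0.3 -0.1] grip 0.0019928872281534636
rel fwd/left -19.837789872526706 -0.8386541328808086
shift [-0.133  0.003 -0.001] turn [-0. -0. -0.]
```

>>> {"fn": "step_arm", "kwargs": {
  "moves": [-0.017,0,0,0,0,0,-0.034,0,0,0,0,0,-0.051,0,0,0,0,0,-0.068,0,0,0,0,0,-0.085,0,0,0,0,0,-0.102,0,0,0,0,0,-0.119,0,0,0,0,0,-0.133,0,0,0,0,0]
}}

```text
clock: 3.8
eef_pos: [545.6, 102.0, 119.6]
tool_rot: [0.157, 0.988, 0.0, 0.001]
force: [-0.1, -0.0, 0.4]
grip_width: -0.001
```

>>> {"fn": "step_arm", "kwargs": {
  "moves": [0,0,0,0,0,0,0,0,0,0,0,0,0,0,0,0,0,0]
}}

```text
clock: 4.18
eef_pos: [544.4, 102.4, 119.1]
tool_rot: [0.157, 0.988, 0.0, -0.0]
force: [-0.9, 0.0, 1.2]
grip_width: 0.001
```

```bash
python3 go.py 20 160; cat > look.py <<'E'
import sys
from h import *
b=grab("side")["pixels"][140:204,232:296]
cv2.imwrite(sys.argv[1],cv2.convertScaleAbs(cv2.resize(b,(500,500),interpolation=cv2.INTER_CUBIC),alpha=1.5)[:,:,::-1])
E
python3 look.py pics/c3.png
```

```text
4.175 [544.4 102.4 119.1] F [-0.9  0.   1.2] grip 0.0007067720177429291
rel fwd/left 20.113444016029415 -0.7344672512626884
shift [ 0.     0.002 -0.136] turn [-0. -0. -0.]
```

View pics/c3.png

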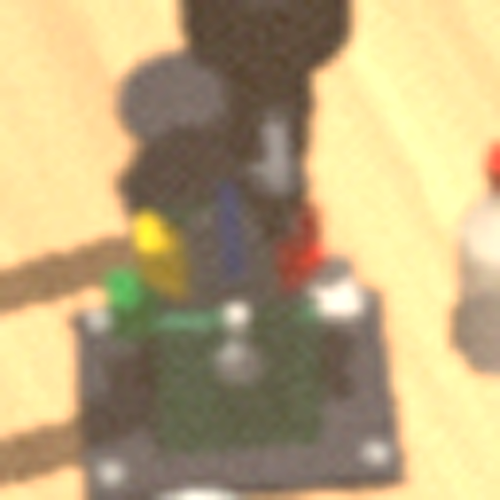

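The picture shows blue upright above the pointer line at (232,230), red forward, yellow and green behind. One click is done. I'm lifting, going back 40 mm and lowering again.

>>> {"fn": "step_arm", "kwargs": {
  "moves": [0,0,-0.07,0,0,0,0,0,-0.137,0,0,0,0,0,-0.137,0,0,0,0.07,0,-0.137,0,0,0,0.133,0,-0.137,0,0,0,0.133,0,-0.137,0,0,0,0.133,0,-0.137,0,0,0]
}}

```text
clock: 5.1
eef_pos: [506.9, 114.6, 159.9]
tool_rot: [0.157, 0.988, -0.0, 0.0]
force: [0.6, -0.0, 0.2]
grip_width: -0.002
```

>>> {"fn": "step_arm", "kwargs": {
  "moves": [0,0,0.05,0,0,0,0,0,0.1,0,0,0,0,0,0.12,0,0,0,0,0,0.137,0,0,0,0,0,0.137,0,0,0]
}}

```text
clock: 5.72
eef_pos: [506.4, 114.7, 118.7]
tool_rot: [0.157, 0.988, -0.0, -0.0]
force: [0.0, 0.2, 1.0]
grip_width: 0.002
```

>>> {"fn": "step_arm", "kwargs": {
  "moves": [-0.017,0,0,0,0,0,-0.034,0,0,0,0,0,-0.051,0,0,0,0,0,-0.068,0,0,0,0,0,-0.085,0,0,0,0,0,-0.102,0,0,0,0,0,-0.119,0,0,0,0,0,-0.133,0,0,0,0,0]
}}

```text
clock: 6.72
eef_pos: [545.7, 102.0, 119.6]
tool_rot: [0.157, 0.988, 0.0, 0.001]
force: [-0.2, 0.4, 0.3]
grip_width: -0.002
```

>>> {"fn": "step_arm", "kwargs": {
  "moves": [0,0,0,0,0,0,0,0,0,0,0,0,0,0,0,0,0,0]
}}

```text
clock: 7.1
eef_pos: [544.5, 102.4, 119.1]
tool_rot: [0.157, 0.988, 0.0, 0.0]
force: [0.3, -0.4, 1.3]
grip_width: 0.001
```

```bash
python3 go.py 20 160;python3 look.py pics/c4.png
```

```text
7.1 [544.5 102.4 119.1] F [ 0.3 -0.4  1.3] grip 0.0010836871915101765
rel fwd/left 20.170274363762974 -0.727435396054137
shift [ 0.001  0.002 -0.136] turn [ 0.  0. -0.]
```

View pics/c4.png

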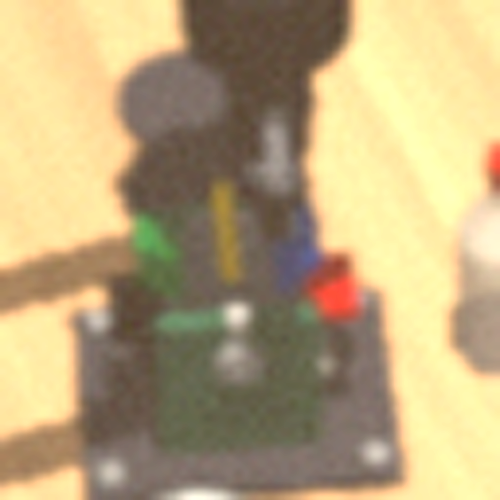

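Yellow is now upright at (228,232) and green is the next tooth behind, so one click remains. I'm repeating the same stroke.

>>> {"fn": "step_arm", "kwargs": {
  "moves": [0,0,-0.07,0,0,0,0,0,-0.137,0,0,0,0,0,-0.137,0,0,0,0.07,0,-0.137,0,0,0,0.133,0,-0.137,0,0,0,0.133,0,-0.137,0,0,0,0.133,0,-0.137,0,0,0]
}}

```text
clock: 8.02
eef_pos: [506.9, 114.6, 159.9]
tool_rot: [0.157, 0.988, -0.0, 0.0]
force: [-0.5, -1.0, 0.5]
grip_width: -0.0
```

>>> {"fn": "step_arm", "kwargs": {
  "moves": [0,0,0.05,0,0,0,0,0,0.1,0,0,0,0,0,0.12,0,0,0,0,0,0.137,0,0,0,0,0,0.137,0,0,0]
}}

```text
clock: 8.65
eef_pos: [506.4, 114.7, 118.7]
tool_rot: [0.157, 0.988, -0.0, -0.0]
force: [0.3, 1.2, -0.4]
grip_width: -0.002
```

>>> {"fn": "step_arm", "kwargs": {
  "moves": [-0.017,0,0,0,0,0,-0.034,0,0,0,0,0,-0.051,0,0,0,0,0,-0.068,0,0,0,0,0,-0.085,0,0,0,0,0,-0.102,0,0,0,0,0,-0.119,0,0,0,0,0,-0.133,0,0,0,0,0]
}}

```text
clock: 9.65
eef_pos: [545.8, 102.1, 119.7]
tool_rot: [0.157, 0.988, 0.0, 0.001]
force: [-0.2, -0.3, -0.1]
grip_width: -0.0
```

>>> {"fn": "step_arm", "kwargs": {
  "moves": [0,0,0,0,0,0,0,0,0,0,0,0,0,0,0,0,0,0]
}}

```text
clock: 10.02
eef_pos: [544.5, 102.4, 119.2]
tool_rot: [0.157, 0.988, -0.0, 0.0]
force: [0.2, 0.6, 0.4]
grip_width: 0.004
```

>>> {"fn": "step_arm", "kwargs": {
  "moves": [0,0,-0.07,0,0,0,0,0,-0.14,0,0,0,0,0,-0.25,0,0,0,0,0,-0.35,0,0,0,0,0,-0.35,0,0,0,0,0,-0.35,0,0,0]
}}

```text
clock: 10.78
eef_pos: [544.0, 102.4, 223.2]
tool_rot: [0.157, 0.988, -0.0, -0.001]
force: [0.2, -0.4, -0.3]
grip_width: 0.004
```

```bash
python3 go.py 20 220;python3 look.py pics/c5.png
```

```text
10.775 [544.  102.4 223.2] F [ 0.2 -0.4 -0.3] grip 0.0035217872654747153
rel fwd/left 19.739508713079857 -0.8786859118879597
shift [-0.001  0.003  0.011] turn [-0. -0. -0.]
```

View pics/c5.png

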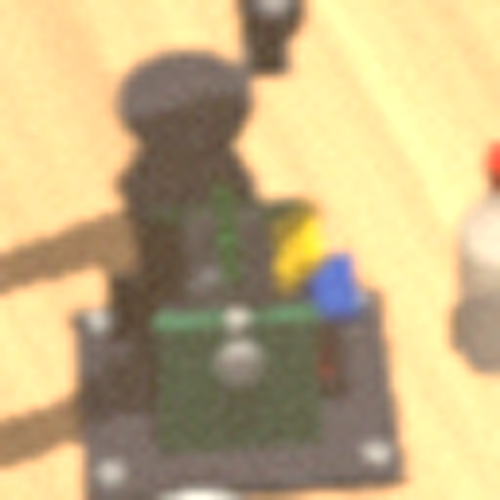

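The green tooth stands upright at (228,232), above the pointer line at (236,315), with yellow and blue forward of it. The fingers are clear at z 223 and the force is about 0, so I'm handing in.

```bash
python3 -c "
from rig import robot
print(robot.job_done())"
```

```text
the job is handed in; nothing more can be done
None
```

The marker wheel is set to 'ready', with the green tooth upright at the top between the pointer lines, and the job is handed in.

- **What I did:** I chose the dark-base marker and left the pink and turquoise look-alikes alone. The wheel started with red at the top, 3 clicks to go. I pushed it on with the shut fingertips in three separate strokes (red to blue, blue to yellow, yellow to green), lifting clear after each.
- **Last checks:** The final side picture shows the green tooth at the top and the fingers clear, about 90 mm above the wheel. The force on the tool was about 0 N at every reading between moves. The clock stood at 10.8 s of the 48 s allowed.
- **Limits:** I judged the tooth's final position by eye in the side picture, since the arm blocked the top view. I did not take a final full-scene picture of the tools and parts. No check failed or disagreed.

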